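# Move a lens carrier from the drying rail to the seat of the inspection rail

### The job

Take the lens carrier that hangs next to the drying rail's end stop, lift it a little, just enough to clear the stops, carry it lengthwise over both end stops and let it down on the inspection rail just past that rail's stop. Slide it along until it pushes back the sprung plunger, and press its hook down behind the step so that it sits level in the seat; then let go. Feel your way gently: the seat can be clamped at different places along its rail. Leave the other carrier hanging where it is, and the dish under the inspection rail where it stands.

Things in the scene. Friction and masses are not known exactly. Their poses are not given: they have to be found in the camera images.
- rail1: Drying rail, fixed. Origin: centre of the underside of its grey foot (70 x 240 x 10 mm). Level flat bar along its y, 8 mm thick (x), 18 mm deep, y -110 to +110 mm, running edge 180 mm above the origin; post at +y. The end stop at -y rises 12 mm above the edge (8 mm thick, 6 mm long). Two carriers hang on it; the one nearer to the stop is to be moved.
- rail2: Inspection rail, fixed, beyond the drying rail's -y end (gap 30 to 60 mm, not quite in line). Origin: centre of the underside of its foot (70 x 240 x 10 mm). Bar along its y, 8 mm thick, from the end stop at y = +110 mm (12 mm high, 6 mm long) to the post at -110. From the stop towards -y: straight run with its edge 180 mm above the origin, a 6 mm step down into the seat, a spring plunger.
- rail1_stop (a point): foot of the drying rail's end stop: middle of its length and thickness, at the height of the running edge. As the carrier's arm turns in under the bar (2.5 mm of side play), a carrier leaves or enters a rail only lengthwise along that rail's own line, over its end stop, raised between 12 and 40 mm; shift across from line to line in the gap.
- rail2_stop (a point): foot of the inspection rail's end stop: middle of its length and thickness, at the height of the running edge. Plunger (at the rail's far part): nose 9 mm wide, 175.5 to 186.5 mm above the rail's origin, meets the end of the hook's roof; pushed towards -y by 2.4 N at first touch, 4.4 N at 5 mm, 8.4 N at 15 mm (hard stop). The hook fits the seat once it is 5 mm back or more.
- carrier_grip (a point): centre of the grey grip block of the carrier to move: 12 mm thick (x), 26 long (y, along the rail), 46 high. Below: steel hook, roof 21 x 26 x 6 mm, its underside (on the rail) 29 mm below this point, cheeks 13 mm apart and 12 mm deep. A 12 mm wide arm runs down the -x side and turns in under the bar: it can rise 40 mm on the rail, no more. Lens ring 54 mm, lowest point 156 mm below. 0.2 kg.
- neighbour_grip (a point): centre of the grip block of the other carrier (same hook, 38 mm lens), nearer to the drying rail's post; stays there
- dish: white open dish, 55 x 90 x 20 mm, origin at the centre of its underside, on the foot of the inspection rail; stays there
- rail2_range (a point): point fixed on the inspection rail, at its y = -10 mm, 180 mm above its origin: middle of the 30 mm range in which the seat is clamped. The step down into the seat is up to 15 mm either side of it along the rail, not measured. Seat floor 174 mm above the rail's origin. From step to free plunger nose 21 mm, always. Pressing the hook down takes up to 12 N (friction): go slowly.

How it is judged:
On the way:
1. the carrier hangs on the straight run of the inspection rail, past the end stop, before the seat (y of carrier_grip in the frame of rail2 between -0.012 and 0.095 m and x of carrier_grip in the frame of rail2 between -0.008 and 0.008 m and z of carrier_grip in the frame of rail2 between 0.205 and 0.213 m and contact force between carrier and rail2 above 0.5 N), for 0.1 s.
At the end, for the whole second after the job is handed in: The carrier sits in the seat of the inspection rail, 6 mm (tolerance 2 mm) lower than on the straight run, level within 0.1 rad, at rest and released (z of carrier_grip in the frame of rail2 between 0.2 and 0.205 m and y of carrier_grip in the frame of rail2 between -0.055 and 0 m and x of carrier_grip in the frame of rail2 between -0.006 and 0.006 m and angle between carrier_grip's own z axis and vertical below 0.1 rad and linear speed of carrier below 0.02 m/s); the robot touches nothing.
It fails at once if the carrier is pressed on the inspection rail, its step, plunger or stop with more than 40 N (contact force between carrier and rail2 above 40 N).
It fails at once if the carrier is pulled against the drying rail with more than 40 N (contact force between carrier and rail1 above 40 N).
It fails at once if the carrier falls or is lowered beside the rails (height (world z) of carrier_grip below 0.18 m).
It fails at once if the other carrier is shifted by more than 15 mm (distance of neighbour_grip from where it was at the start of the episode above 0.015 m).
It fails at once if the dish is shifted by more than 15 mm (distance of dish from where it was at the start of the episode above 0.015 m).
It also fails if it takes over 54 s, if anything falls off the work surface, if the arm or the gripper's body presses on something with over 40 N, if the wrist force passes 120 N, or if a joint passes its speed limit or range.

### The arm

A 6-joint arm with a two-finger parallel gripper is mounted at the origin on the work surface. World frame = base frame: x ahead of the robot, y to its left, z up, the work surface at z = 0. Lengths are in m, angles in rad, forces in N, time in s.
With the tool pointing down it reaches from about 0.3 to 0.825 m from the base axis. Payload 5.4 kg.
Tool frame: the origin (TCP) lies at the centre of the arm's flange, where the gripper is bolted on; the fingertips stand 190 mm ahead of it and the grasp point (between the pads) lies 171 mm ahead of it; z points along the fingers, y is the direction in which the jaws open and shut (so a half turn about z gives the same grasp; the last joint's range is limited). The gripper opens to 92 mm and grips with 3 to 60 N. Pads are 20 mm wide; open, the fingers measure 128 mm over their backs; the gripper's body (75 mm by 189 mm) begins 69 mm behind the grasp point.
Start: joints at [1.009, 0.158, 1.597, -0, 1.386, -0.21], TCP at [0.198, 0.54, 0.405] pointing down, gripper open.
Joint ranges: [-2.91, 2.91], [-0.94, 2.29], [0.18, 2.7], [-1.29, 4.43], [0.17, 2.64], [-3, 3]. Speed limits (rad/s): [2.57, 2.57, 3.14, 3.14, 3.14, 3.14].

### API

Orientations are given as a unit quaternion [x, y, z, w].
In Python, from plant import env gives the robot as it stands. Calls block until the motion is done:
- env.goto(position, orientation): joint-space move of the TCP to a pose.
- env.move_linear(position, frame=None, v=0.15): straight line of the TCP; frame=None keeps the orientation; v is the mean speed in m/s.
- env.movej(angles): joint-space move.
- env.release() and env.close(grasp_force=None): open the fingers fully, or close them until they stop; grasp_force is the grip in N (None keeps the last).
- env.pause(seconds).
- env.solve_ik(position, orientation): joint angles nearest the present ones, or None.
- env.state(): the state.
- env.snapshot(name): name is "scene" or "top" or "wrist"; returns a dict with "frame" (420x560x3 uint8, red, green, blue), "z_map" (420x560 float32, m along the optical axis (not along the pixel's ray), 0 where there is no reading), "fx", "fy", "cx", "cy" (pixels), "pose" (4x4, takes a point from camera to world coordinates). Camera axes: x right, y up, looking along -z (the intrinsics and any distortion apply to the point x, -y, -z); pixel columns grow to the right and rows downward; lengths in m; the calibration is good to about 2 mm. A picture is of the moment at which its call begins.
A pose or a line that the arm cannot do raises env.IKError and nothing moves.
- env.sign_off(): hands the job in, once; it reports no verdict.
The state is a dict: "clock": time; "joints": joint angles; "joint_velocities": joint speeds; "effort": joint torques, N m; "ee_pos": TCP position; "tcp_rot": TCP orientation; "ft_force": force on the tool from outside, world axes, zero at the start; "wrist_torque": the same for the moment, N m; "width": finger opening in m.
Only numpy, scipy, OpenCV 4.12 (cv2) and the standard library are available. Lean on these libraries where they do the work, as an engineer would, in place of code of your own. Each camera call takes 0.05 s, during which the arm holds its last target. There are 200 camera calls.

## Working session

There is one attempt and no reset: what is moved stays moved. The work goes in short steps, each a Python script; the robot and the scene stay as the last script left them, time stands still between calls to the robot, and variables do not carry over. Pictures are saved under pics/ and viewed, about 8 in all and at most 12, crops included, and the job is handed in when it is done.

```bash
ls; mkdir -p pics; python3 - <<'E'
from plant import env
import cv2,numpy as np
for n in ("scene","top"):
    s=env.snapshot(n); cv2.imwrite(f"pics/{n}0.png",s["frame"][:,:,::-1]); np.savez(f"{n}0.npz",**s)
    print(n,s["fx"],s["fy"],s["cx"],s["cy"],np.round(s["pose"],3).tolist(),[k for k in s])
st=env.state();print(st["tcp_rot"],st["clock"],st["ft_force"])
E
```

```text
pics
scene 405.0782406971463 405.0782406971463 279.0668423617745 209.7218943886283 [[-0.231, -0.776, 0.587, 0.947], [0.973, -0.18, 0.144, 0.157], [-0.006, 0.605, 0.796, 0.718], [0.0, 0.0, 0.0, 1.0]] ['frame', 'z_map', 'fx', 'fy', 'cx', 'cy', 'pose']
top 497.4585306444977 497.4585306444977 276.4203942473089 207.21862473386946 [[0.01, 0.999, -0.05, 0.489], [-1.0, 0.01, 0.003, 0.067], [0.003, 0.05, 0.999, 1.025], [0.0, 0.0, 0.0, 1.0]] ['frame', 'z_map', 'fx', 'fy', 'cx', 'cy', 'pose']
[ 1.74987709e-01  9.84570252e-01 -7.91098324e-04 -3.09167122e-04] 0.1 [-0.04823252  0.11450531 -0.05362216]
```

View pics/scene0.png

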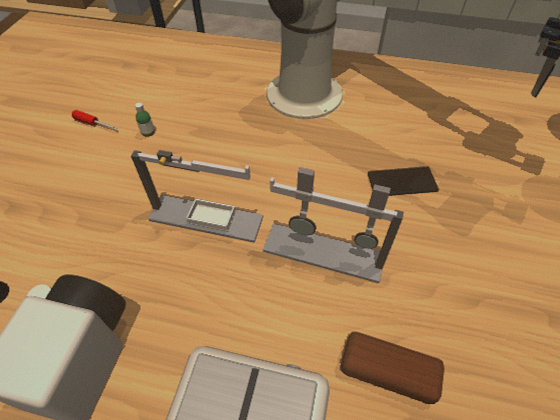

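View pics/top0.png

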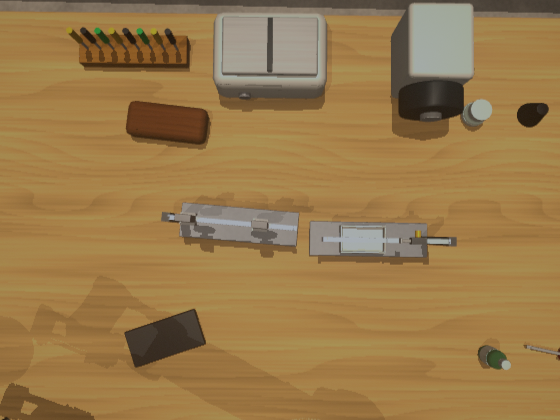

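The scene view shows rail2 on the left (stop at 248,172; plunger at 165,157) and rail1 on the right (stop at 272,183; carrier to move at 305,182; neighbour at 379,200). In the top view, the target grip is at (260,225), the neighbour at (187,217), rail1's stop at about (297,227) and rail2's stop at about (323,240).

```bash
cat > h.py <<'E'
import numpy as np
def cloud(s):
    z=s["z_map"]; v,u=np.indices(z.shape)
    p=np.stack([(u-s["cx"])*z/s["fx"],-(v-s["cy"])*z/s["fy"],-z],-1)
    P=s["pose"]; w=p@P[:3,:3].T+P[:3,3]; w[z<=0]=np.nan
    return w
E
python3 - <<'E'
import numpy as np,cv2
from h import cloud
R={}
for n in ("top","scene"):
    s=np.load(n+"0.npz"); w=cloud(s); x,y,z=w[...,0],w[...,1],w[...,2]
    print(n,"table z",np.nanmedian(z[(abs(x-.3)<.05)&(abs(y)<.2)]))
    roi=(x>.35)&(x<.56)&(y>-.35)&(y<.35)
    def rep(l,m):
        m=m&roi
        nn,lab,st,_=cv2.connectedComponentsWithStats(m.astype(np.uint8))
        for i in range(1,nn):
            if st[i,4]<12: continue
            q=w[lab==i]; r=cv2.minAreaRect((q[:,:2]*1000).astype(np.float32))
            c=np.median(q,0); d=np.linalg.svd(q[:,:2]-q[:,:2].mean(0),full_matrices=False)[2][0]; d*=np.sign(d[1])
            print(l,st[i].tolist(),"mean",np.round(q.mean(0),4),"zmed",round(c[2],4),"y",np.round([q[:,1].min(),q[:,1].max()],4),"rect",np.round(r[0],1),np.round(r[1],1),"ang",round(np.degrees(np.arctan2(-d[0],d[1])),2))
    rep("foot",(z>.005)&(z<.016)); rep("bar",(z>.16)&(z<.2)); rep("grip",(z>.215)&(z<.26))
E
```

```text
top table z 0.000939795949138289
foot [179, 202, 120, 45, 3199] mean [0.5036 0.1383 0.0108] zmed 0.0108 y [0.0202 0.2638] rect [504.7 142. ] [241.7  72.8] ang -4.38
foot [309, 221, 118, 37, 2390] mean [ 0.4771 -0.121   0.0106] zmed 0.0106 y [-0.2417 -0.0025] rect [ 477.6 -122.3] [239.1  72.7] ang -0.47
foot [342, 227, 41, 11, 404] mean [ 0.4909 -0.1094  0.0133] zmed 0.0134 y [-0.1508 -0.0688] rect [ 491.3 -109.8] [20.4 82.1] ang -0.06
foot [342, 242, 41, 10, 323] mean [ 0.4615 -0.1095  0.0133] zmed 0.0133 y [-0.1511 -0.0689] rect [ 461.4 -109.9] [82.2 17.8] ang -1.37
bar [161, 212, 14, 10, 111] mean [0.5133 0.2509 0.1801] zmed 0.1808 y [0.2383 0.2611] rect [513.7 249.7] [15.3 22.8] ang -0.07
bar [179, 212, 72, 15, 362] mean [0.5069 0.1713 0.1823] zmed 0.1813 y [0.1096 0.2291] rect [506.8 169.1] [119.5  20.9] ang -4.19
bar [253, 219, 15, 3, 31] mean [0.5096 0.0925 0.1866] zmed 0.1865 y [0.0808 0.1044] rect [509.4  92.6] [23.7  3.3] ang -4.37
bar [252, 224, 45, 8, 184] mean [0.4967 0.0645 0.1836] zmed 0.1819 y [0.032  0.1059] rect [497.3  69. ] [11.8 74.1] ang 2.82
bar [322, 231, 135, 
[... 637 characters left out ...]
 rect [ 472.3 -112.2] [40.9 80.4] ang -0.83
foot [263, 223, 120, 60, 3428] mean [0.5096 0.1418 0.0114] zmed 0.0115 y [0.0199 0.2601] rect [505.8 141.1] [239.7  72. ] ang -4.88
bar [131, 150, 120, 30, 1238] mean [ 0.4811 -0.1247  0.1764] zmed 0.1761 y [-0.2432 -0.0124] rect [ 484.8 -127.8] [230.7  26. ] ang -0.04
bar [270, 177, 134, 49, 1564] mean [0.5103 0.1515 0.1787] zmed 0.1801 y [0.0309 0.2606] rect [507.2 145.7] [230.2  20.9] ang -4.75
grip [298, 167, 17, 16, 207] mean [0.5052 0.0939 0.2279] zmed 0.2304 y [0.0805 0.1068] rect [502.6  93.4] [26.5 13.2] ang -2.18
grip [372, 184, 19, 17, 223] mean [0.5146 0.2154 0.2281] zmed 0.2307 y [0.2024 0.2286] rect [511.4 215.5] [26.1 14.5] ang -5.26
```

```bash
cat >> h.py <<'E'
def quat(deg,flip=False):
    a=np.radians(45+deg/2+(90 if flip else 0)); return [np.cos(a),np.sin(a),0,0]
E
python3 - <<'E'
from plant import env
from h import *
import cv2
p=[0.5,0.06,0.50]
for f in (0,1):
    for q in (p,[.48,-.14,.38]): print(f,q,env.solve_ik(q,quat(-4.4,f)))
j=env.state()["joints"]
f=min((0,1),key=lambda f:max(abs(np.array(env.solve_ik(p,quat(-4.4,f)))-j)))
print("flip",f)
P=env.state()["ee_pos"]; env.move_linear([P[0],P[1],.48])
env.goto(p,quat(-4.4,f)); env.pause(.3)
s=env.snapshot("wrist"); cv2.imwrite("pics/w1.png",s["frame"][:,:,::-1]); np.savez("w1.npz",**s)
st=env.state();print(st["clock"],st["ee_pos"],st["tcp_rot"],st["ft_force"]); print(np.round(s["pose"],3))
E
```

```text
0 [0.5, 0.06, 0.5] [-1.20971819e-01 -7.71412800e-02  1.65343886e+00 -4.44089210e-16
  1.56529508e+00 -4.41773316e-02]
0 [0.48, -0.14, 0.38] [-5.25953944e-01 -1.75848017e-02  1.83228138e+00 -4.44089210e-16
  1.32689608e+00 -4.49159457e-01]
1 [0.5, 0.06, 0.5] None
1 [0.48, -0.14, 0.38] [-5.25953944e-01 -1.75848017e-02  1.83228138e+00 -4.44089210e-16
  1.32689608e+00  2.69243320e+00]Traceback (most recent call last):
  File "<stdin>", line 8, in <module>
  File "<stdin>", line 8, in <lambda>
TypeError: unsupported operand type(s) for -: 'NoneType' and 'float'
```

```bash
python3 - <<'E'
from plant import env
from h import *
import cv2
p=[0.5,0.06,0.50]
P=env.state()["ee_pos"]; env.move_linear([P[0],P[1],.48])
env.goto(p,quat(-4.4)); env.pause(.3)
s=env.snapshot("wrist"); cv2.imwrite("pics/w1.png",s["frame"][:,:,::-1]); np.savez("w1.npz",**s)
st=env.state();print(st["clock"],st["ee_pos"],st["tcp_rot"],st["ft_force"]); print(np.round(s["pose"],3))
E
```

```text
3.1417 [0.49998127 0.06028075 0.49999276] [ 7.33538962e-01  6.79647402e-01 -2.49018667e-06 -1.39645745e-05] [ 0.94494649  0.32125784 -0.2009366 ]
[[ 0.997  0.074  0.018  0.505]
 [-0.076  0.967  0.243  0.128]
 [ 0.    -0.244  0.97   0.479]
 [ 0.     0.     0.     1.   ]]
```

View pics/w1.png

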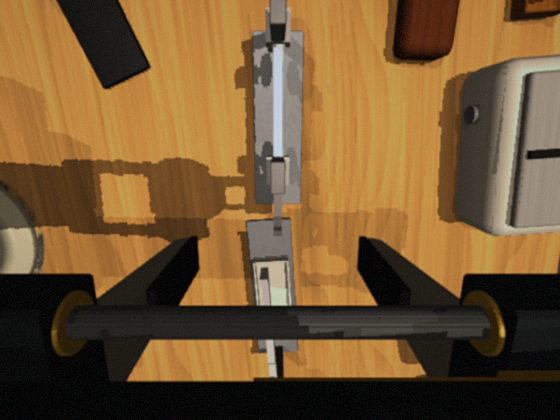

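Wrist view: the target grip is at (278,175) centred between the fingers, rail1's bar runs up to the neighbour at (278,25), the rail1 stop is near (278,230), and rail2 is partly seen below at (265,270).

```bash
python3 - <<'E'
import numpy as np
from h import cloud
C={}
for n in ("w1","top0","scene0"):
    s=np.load(n+".npz"); w=cloud(s); x,y,z=w[...,0],w[...,1],w[...,2]
    roi=(x>.46)&(x<.53)
    def line(l,m):
        q=w[m&roi]; 
        if len(q)<20: print(n,l,len(q)); return
        k=np.polyfit(q[:,1],q[:,0],1); r=q[:,0]-np.polyval(k,q[:,1]); g=abs(r)<.007; k=np.polyfit(q[g,1],q[g,0],1); r=q[:,0]-np.polyval(k,q[:,1])
        y0=q[:,1].mean(); print(n,l,len(q),"x@",round(y0,4),round(np.polyval(k,y0),4),"slope",round(k[0],4),"z",round(np.median(q[:,2]),4),"half",np.round(np.percentile(r,[3,97]),4),"y",np.round(np.percentile(q[:,1],[1,99]),4))
    line("bar1",(z>.177)&(z<.1835)&(y>.115)&(y<.195))
    line("bar1b",(z>.177)&(z<.1835)&(y>.038)&(y<.075))
    line("stop1",(z>.186)&(z<.197)&(y>.02)&(y<.05))
    line("stop2",(z>.186)&(z<.197)&(y>-.03)&(y<0))
    line("bar2",(z>.177)&(z<.1835)&(y>-.12)&(y<-.022))
    line("seat",(z>.170)&(z<.1765)&(y>-.18)&(y<-.1)&(abs(x-.477)<.004))
    line("grip",(z>.228)&(z<.238)&(y>.06)&(y<.12))
    # rail2 height profile
    for yy in np.arange(-.09,-.2,-.005) if n!="w1" else []:
        m=(abs(y-yy)<.0025)&(abs(x-.4775)<.005)&(z>.1); print(round(yy,3),np.round(np.percentile(z[m],[10,50,95]),4) if m.any() else None,end=" ")
    print()
E
```

```text
w1 bar1 824 x@ 0.1559 0.5069 slope 0.0775 z 0.1786 half [-0.0036  0.0037] y [0.1159 0.1941]
w1 bar1b 258 x@ 0.054 0.4994 slope 0.0549 z 0.1786 half [-0.0039  0.0038] y [0.0382 0.0685]
w1 stop1 63 x@ 0.0337 0.4977 slope -0.008 z 0.1907 half [-0.004  0.004] y [0.0304 0.0366]
w1 stop2 65 x@ -0.0167 0.4797 slope -0.1539 z 0.1902 half [-0.004   0.0036] y [-0.0204 -0.0138]
w1 bar2 302 x@ -0.0715 0.4791 slope 0.0087 z 0.1787 half [-0.0037  0.0039] y [-0.1194 -0.027 ]
w1 seat 75 x@ -0.1374 0.4778 slope 0.0071 z 0.1727 half [-0.003  0.003] y [-0.146  -0.1237]
w1 grip 489 x@ 0.0923 0.5022 slope 0.0594 z 0.2305 half [-0.0056  0.0056] y [0.0794 0.1048]

top0 bar1 214 x@ 0.1554 0.5058 slope 0.0783 z 0.1807 half [-0.0038  0.0038] y [0.1164 0.1945]
top0 bar1b 103 x@ 0.0566 0.4981 slope 0.0908 z 0.1809 half [-0.0037  0.0037] y [0.0383 0.074 ]
top0 stop1 20 x@ 0.0346 0.4963 slope -0.0004 z 0.1932 half [-0.0034  0.0034] y [0.032  0.0371]
top0 stop2 20 x@ -0.0157 0.4785 slope -0.0236 z 0.1933 half [-0.0033  0.0034] y [-0.0185 -0.0131]
top0 bar2 273 x@ -0.0721 0.4778 slope 0.0113 z 0.1806 half [-0.0038 
[... 1552 characters left out ...]
.005 ] y [0.0807 0.1062]
-0.09 [0.1669 0.18   0.182 ] -0.095 [0.1682 0.1805 0.1818] -0.1 [0.168  0.1781 0.1818] -0.105 [0.17   0.1801 0.1827] -0.11 [0.1648 0.1804 0.1825] -0.115 [0.1617 0.174  0.1814] -0.12 [0.1665 0.1803 0.1828] -0.125 [0.1605 0.1724 0.1764] -0.13 [0.1619 0.1734 0.1764] -0.135 [0.1638 0.1725 0.1764] -0.14 [0.1625 0.1728 0.1766] -0.145 [0.1685 0.1801 0.1888] -0.15 [0.1624 0.1728 0.1854] -0.155 [0.1661 0.1748 0.186 ] -0.16 [0.1655 0.1822 0.1913] -0.165 [0.1611 0.1812 0.1933] -0.17 [0.162  0.1896 0.1933] -0.175 [0.1649 0.1864 0.193 ] -0.18 [0.1604 0.191  0.1929] -0.185 [0.1801 0.1913 0.1927] -0.19 [0.1674 0.172  0.1769] -0.195 [0.1663 0.1745 0.1763] -0.2 [0.1667 0.1749 0.1779]
```

```bash
cat >> h.py <<'E'
ZG=0.174  # tcp height above grip centre
def say(env,l=""):
    s=env.state(); print(l,"t",round(s["clock"],2),"tcp",np.round(s["ee_pos"],4),"F",np.round(s["ft_force"],2),"T",np.round(s["wrist_torque"],2),"w",round(s["width"],4)); return s
E
python3 - <<'E'
from plant import env
from h import *
import cv2
q=quat(-4.46)
env.goto([.5022,.0925,.45],q)
env.move_linear([.5022,.0925,.209+ZG],v=.08); say(env,"at grip")
env.close(grasp_force=40); env.pause(.2); say(env,"closed")
env.move_linear([.5022,.0925,.214+ZG],v=.03); say(env,"up5")
env.move_linear([.5022,.0925,.229+ZG],v=.05); env.pause(.2); say(env,"up20")
s=env.snapshot("wrist"); cv2.imwrite("pics/w2.png",s["frame"][:,:,::-1]); np.savez("w2.npz",**s)
s=env.snapshot("scene"); cv2.imwrite("pics/s2.png",cv2.resize(s["frame"][120:300,120:420,::-1],None,fx=2.5,fy=2.5)); np.savez("s2.npz",**s)
E
```

```text
at grip t 4.47 tcp [0.5024 0.0925 0.3836] F [-0.12  0.03  0.01] T [-0.07  0.07  0.02] w 0.0921
closed t 5.86 tcp [0.5022 0.0925 0.383 ] F [-0.89  0.2  -0.34] T [-0.1   0.05 -0.03] w 0.012
up5 t 6.17 tcp [0.5022 0.0925 0.3881] F [ 0.57  0.68 -2.3 ] T [-0.11  0.02 -0.01] w 0.0118
up20 t 6.83 tcp [0.5021 0.0925 0.4027] F [-0.41  0.08 -2.14] T [-0.07  0.06  0.03] w 0.0117
```

View pics/s2.png

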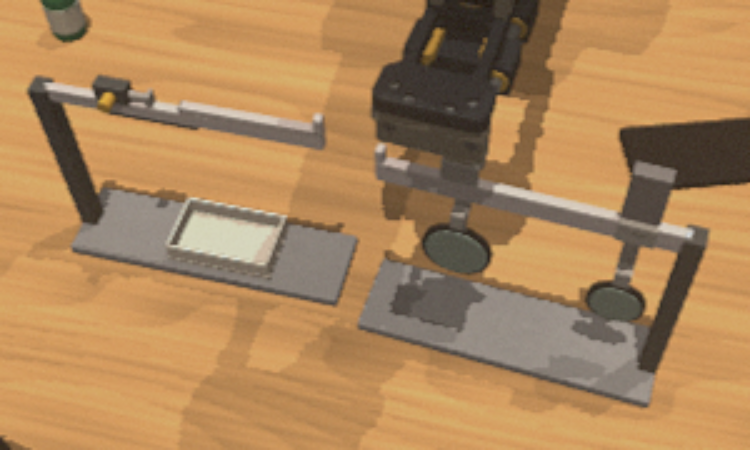

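The carrier is held and raised (2 N load, no side force), still over rail1 at crop (460,240); the neighbour is undisturbed.

```bash
cat >> h.py <<'E'
def go(env,p,v,deg=None,lim=5,F0=None,n=None,fr=None):
    """straight line in pieces, stops when the force change exceeds lim"""
    s=env.state(); a=np.array(s["ee_pos"]) if fr is None else np.array(fr); p=np.array(p,float); F0=np.array(s["ft_force"]) if F0 is None else F0
    n=n or max(1,int(np.ceil(np.linalg.norm(p-a)/.015)))
    for i in range(1,n+1):
        env.move_linear((a+(p-a)*i/n).tolist(),frame=deg and quat(deg),v=v)
        f=np.array(env.state()["ft_force"])-F0
        if np.linalg.norm(f)>lim: print("STOP",i,n,np.round(f,2)); return False
    return True
E
python3 - <<'E'
from plant import env
from h import *
import cv2
z=.229+ZG; F0=np.array([-.3,.2,-2.1])
x1=lambda y:.5022+.078*(y-.0925); x2=lambda y:.4788+.0095*(y+.0715)
def step(*a,l="",**k):
    ok=go(env,*a,F0=F0,**k); say(env,l)
    if not ok: raise SystemExit
step([x1(.01),.01,z],.08,l="gap")
step([x2(.01),.01,z],.05,l="shift",n=1,deg=-.52)
step([x2(-.048),-.048,z],.06,l="over2")
s=env.snapshot("wrist"); cv2.imwrite("pics/w3.png",s["frame"][:,:,::-1]); np.savez("w3.npz",**s)
s=env.snapshot("scene"); cv2.imwrite("pics/s3.png",cv2.resize(s["frame"][120:300,120:420,::-1],None,fx=2.5,fy=2.5)); np.savez("s3.npz",**s)
E
```

```text
gap t 8.88 tcp [0.4958 0.0096 0.403 ] F [ 0.18  0.23 -1.14] T [-0.03  0.1  -0.01] w 0.0115
shift t 9.35 tcp [0.4796 0.0101 0.4032] F [ 0.22 -0.01 -1.18] T [-0.09  0.06  0.05] w 0.012
over2 t 10.92 tcp [ 0.479  -0.0484  0.403 ] F [-0.33  0.14 -1.2 ] T [-0.05  0.16  0.01] w 0.0118
```

View pics/s3.png

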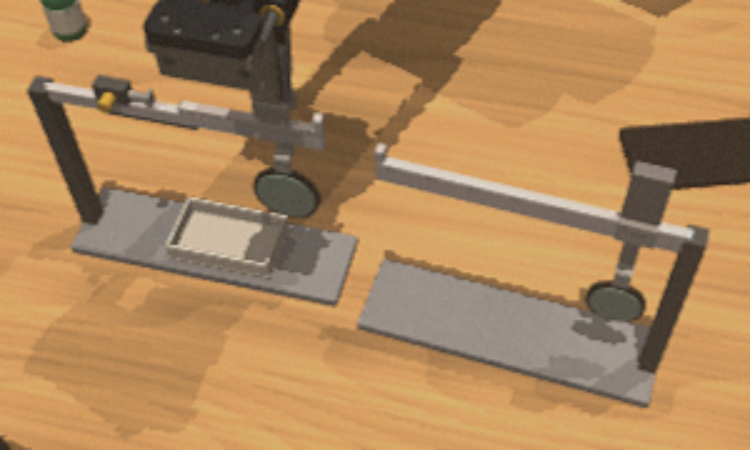

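The carrier is over the inspection rail just past its stop (hook at crop 270,120), upright and free. Next I lower it until it touches.

```bash
python3 - <<'E'
from plant import env
from h import *
F0=np.array([-.3,.1,-1.2]); x,y=.4790,-.0482
ok=go(env,[x,y,.2135+ZG],.04,F0=F0); s=say(env,"low")
if ok:
    for z in np.arange(.2127,.2045,-.0008):
        env.move_linear([x,y,z+ZG],v=.01); s=env.state(); f=s["ft_force"]-F0
        print(round(z,4),np.round(f,2),round(s["ee_pos"][2]-ZG,4))
        if f[2]>3 or np.linalg.norm(f)>8: break
    env.pause(.2); say(env,"rest")
E
```

```text
low t 11.7 tcp [ 0.4789 -0.0482  0.3871] F [ 0.51 -0.34 -1.48] T [-0.08  0.07  0.03] w 0.0117
0.2127 [-0.34  0.61 -0.72] 0.2128
0.2119 [ 0.29  0.55 -0.62] 0.2119
0.2111 [ 0.98 -0.98 -0.77] 0.211
0.2103 [0.7  0.13 0.5 ] 0.2102
0.2095 [ 0.58 -0.09 -1.25] 0.2094
0.2087 [ 0.02 -0.16  2.45] 0.209
0.2079 [-2.54  1.17  6.23] 0.209
rest t 13.65 tcp [ 0.4791 -0.0482  0.383 ] F [-1.96  1.04  5.99] T [0.03 0.64 0.02] w 0.0117
```

```bash
python3 - <<'E'
from plant import env
from h import *
x2=lambda y:.4789+.0095*(y+.0482)
z=.2086+ZG; y=-.0482
env.move_linear([x2(y),y,z],v=.01); env.pause(.1); s=say(env,"light")
ok=go(env,[x2(-.118),-.118,z],.04,lim=7,fr=[x2(y),y,z]); env.pause(.2); s=say(env,"pre"); F1=np.array(s["ft_force"])
if ok:
    for y in np.arange(-.119,-.1385,-.001):
        env.move_linear([x2(y),y,z],v=.015); env.pause(.05); s=env.state(); f=s["ft_force"]-F1
        print(round(y,4),np.round(f,2),np.round(s["ee_pos"],4))
        if f[1]>8 or np.linalg.norm(f)>14: break
    say(env,"end")
E
```

```text
light t 14.0 tcp [ 0.479  -0.0482  0.383 ] F [-1.22  1.12  2.85] T [ 0.06  0.35 -0.  ] w 0.0115
pre t 16.7 tcp [ 0.4783 -0.1181  0.3828] F [-0.95  2.21  5.45] T [0.4  0.05 0.01] w 0.0117
-0.119 [ 0.21  2.08 -0.61] [ 0.4783 -0.1188  0.3828]
-0.12 [0.96 2.52 0.55] [ 0.4783 -0.1197  0.3828]
-0.121 [1.3  2.93 0.48] [ 0.4783 -0.1207  0.3828]
-0.122 [1.96 1.94 0.63] [ 0.4782 -0.1217  0.3828]
-0.123 [1.14 1.68 1.32] [ 0.4782 -0.1226  0.3828]
-0.124 [1.01 1.71 1.5 ] [ 0.4782 -0.1237  0.3828]
-0.125 [1.3  2.71 0.82] [ 0.4782 -0.1246  0.3828]
-0.126 [1.75 2.54 1.52] [ 0.4782 -0.1256  0.3828]
-0.127 [0.65 1.86 0.97] [ 0.4782 -0.1267  0.3828]
-0.128 [ 0.26  2.79 -0.15] [ 0.4782 -0.1277  0.3828]
-0.129 [2.07 1.79 0.3 ] [ 0.4782 -0.1287  0.3828]
-0.13 [0.82 3.02 0.47] [ 0.4782 -0.1297  0.3827]
-0.131 [1.86 2.71 0.98] [ 0.4781 -0.1307  0.3827]
-0.132 [0.79 1.09 0.2 ] [ 0.4781 -0.1317  0.3827]
-0.133 [0.67 3.28 0.96] [ 0.4781 -0.1324  0.3827]
-0.134 [2.15 3.48 0.42] [ 0.4781 -0.1333  0.3826]
-0.135 [0.19 3.38 0.98] [ 0.4781 -0.1343  0.3826]
-0.136 [1.39 4.34 0.3 ] [ 0.4781 -0.1353  0.3826]
-0.137 [ 2.07  2.72 -0.67] [ 0.478  -0.1363  0.3823]
-0.138 [ 1.94  3.   -6.91] [ 0.4779 -0.1376  0.3817]
end t 22.7 tcp [ 0.4779 -0.1376  0.3817] F [ 0.98  5.21 -1.46] T [ 0.85 -0.31  0.05] w 0.012
```

The downward load vanished at y = -0.1376, so the hook has passed the step. Now I press it down slowly.

```bash
python3 - <<'E'
from plant import env
from h import *
import cv2
x,y=.4780,-.1386
env.move_linear([x,y,.2083+ZG],v=.01); say(env,"back")
for z in np.arange(.2076,.1995,-.0007):
    env.move_linear([x,y,z+ZG],v=.01); s=env.state(); f=s["ft_force"]
    print(round(z,4),np.round(f,2),np.round(s["ee_pos"]-[0,0,ZG],4))
    if f[2]>16 or np.linalg.norm(f)>22: break
env.pause(.2); say(env,"end")
s=env.snapshot("scene"); cv2.imwrite("pics/s4.png",cv2.resize(s["frame"][120:260,120:300,::-1],None,fx=4,fy=4)); np.savez("s4.npz",**s)
E
```

```text
back t 22.95 tcp [ 0.4778 -0.1383  0.3816] F [ 1.47  4.33 -0.58] T [ 0.91 -0.16  0.02] w 0.0118
0.2076 [ 0.9   4.54 -0.52] [ 0.4778 -0.1383  0.2071]
0.2069 [ 0.24  5.65 -0.01] [ 0.4778 -0.1383  0.2064]
0.2062 [-0.15  4.34  0.21] [ 0.4778 -0.1384  0.2057]
0.2055 [0.38 5.89 0.67] [ 0.4778 -0.1383  0.205 ]
0.2048 [0.08 5.12 0.95] [ 0.4778 -0.1384  0.2043]
0.2041 [0.56 5.29 1.34] [ 0.4778 -0.1383  0.2036]
0.2034 [0.21 5.82 0.27] [ 0.4778 -0.1384  0.203 ]
0.2027 [-1.37  5.46  4.28] [ 0.4778 -0.1384  0.203 ]
0.202 [-2.96  7.01  9.08] [ 0.4778 -0.1384  0.203 ]
0.2013 [-4.59  6.79 11.92] [ 0.4778 -0.1383  0.2029]
0.2006 [-6.96  7.37 16.66] [ 0.4778 -0.1383  0.2029]
end t 25.9 tcp [ 0.4778 -0.1383  0.3769] F [-6.1   8.33 16.62] T [1.49 1.4  0.02] w 0.0122
```

View pics/s4.png

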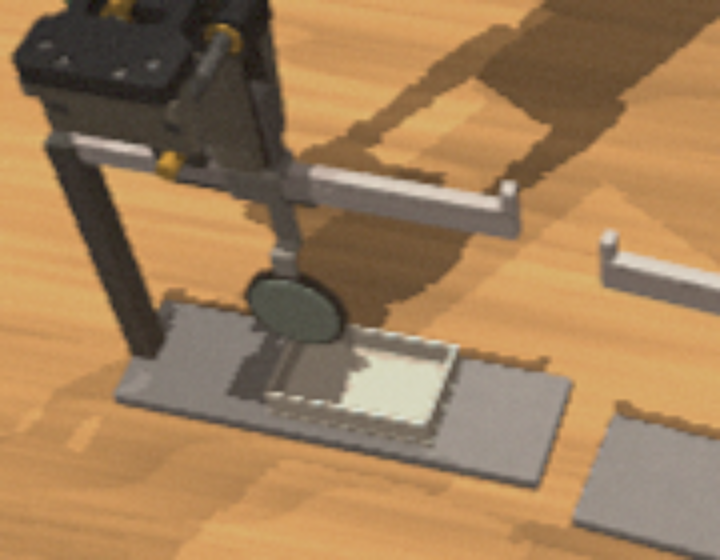

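It is seated at grip height 0.203, exactly 6 mm below the run. I ease off the load, let it back against the step, then release.

```bash
python3 - <<'E'
from plant import env
from h import *
import cv2
x=.4779
env.move_linear([x,-.1386,.2025+ZG],v=.01); say(env,"ease")
for y in np.arange(-.1380,-.1339,-.0006*-1):
    env.move_linear([x,y,.2025+ZG],v=.01); env.pause(.05); s=env.state(); f=s["ft_force"]
    print(round(y,4),np.round(f,2),np.round(s["ee_pos"]-[0,0,ZG],4))
    if f[1]<0.3: break
env.release(); env.pause(.2); say(env,"open")
p=env.state()["ee_pos"]; env.move_linear([p[0],p[1],.45],v=.1); env.pause(.3); say(env,"up")
p=[.48,-.04,.47]
env.move_linear(p,v=.15); env.pause(.3); say(env,"clear")
for n in("wrist","scene","top"):
    s=env.snapshot(n); np.savez(n+"5.npz",**s)
    if n=="scene": cv2.imwrite("pics/s5.png",cv2.resize(s["frame"][120:270,120:420,::-1],None,fx=2.6,fy=2.6))
    w=cloud(s); x_,y_,z_=w[...,0],w[...,1],w[...,2]
    for l,ya,yb in(("grip",-.18,-.1),("neigh",.19,.24)):
        m=(z_>.2135)&(z_<.24)&(y_>ya)&(y_<yb)&(abs(x_-.495)<.03); q=w[m]
        if len(q)>15:
            t=q[:,2]>np.median(q[:,2])-.004; q=q[t]; k=np.polyfit(q[:,1],q[:,2],1); print(n,l,len(q),np.round((q.min(0)+q.max(0))/2,4),"ztop",round(np.median(q[:,2]),4),"pitch",round(k[0],3))
E
```

```text
ease t 26.29 tcp [ 0.4777 -0.1384  0.377 ] F [-1.03  6.12  4.89] T [1.07 0.39 0.02] w 0.0115
-0.138 [-0.92  4.25  6.27] [ 0.4777 -0.1381  0.203 ]
-0.1374 [-1.86  2.16  5.39] [ 0.4777 -0.1378  0.203 ]
-0.1368 [-2.73 -0.58  6.32] [ 0.4778 -0.1374  0.203 ]
open t 28.62 tcp [ 0.4779 -0.1368  0.3765] F [-0.35  0.07  0.43] T [-0.06  0.09  0.03] w 0.0918
up t 29.81 tcp [ 0.4778 -0.1368  0.4495] F [ 0.3  -0.01  0.07] T [-0.04  0.08  0.05] w 0.0922
clear t 30.92 tcp [ 0.48   -0.0405  0.4698] F [-0.17 -0.11  0.32] T [-0.08  0.03 -0.  ] w 0.0919
wrist grip 162 [ 0.4778 -0.1438  0.2246] ztop 0.2247 pitch 0.058
scene grip 110 [ 0.4783 -0.1347  0.2251] ztop 0.2269 pitch -0.042
scene neigh 145 [0.5111 0.2155 0.2308] ztop 0.2327 pitch -0.001
top neigh 124 [0.5102 0.2155 0.2327] ztop 0.2328 pitch 0.023
```

View pics/s5.png

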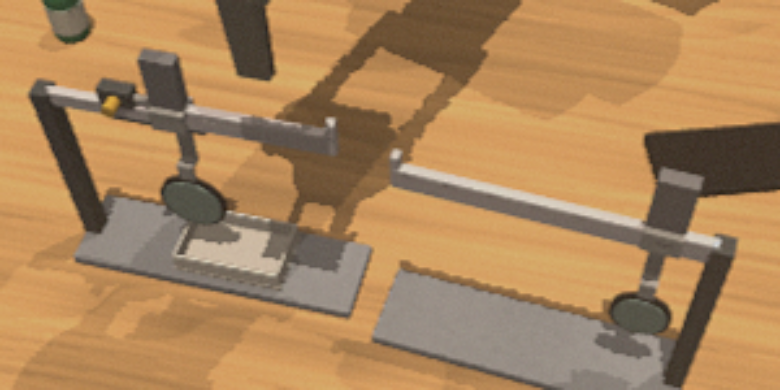

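```bash
python3 - <<'E'
from h import *
w=cloud(np.load("scene5.npz")); x,y,z=w[...,0],w[...,1],w[...,2]
for l,x0,y0,dx,dz in(("target",.4778,-.1368,.0083,.006),("neigh",.5108,.2155,.078,0)):
    r=(abs(y-y0)<.045)&(abs(x-x0)<.025)
    for nm,a,b in(("grip",.195,.228),("arm/lens",.05,.15),("arm",.12,.15),("lens",.05,.11)):
        q=w[r&(z>a-dz)&(z<b-dz)]
        if len(q): print(l,nm,len(q),"y mid",round((q[:,1].min()+q[:,1].max())/2,4),"mean",np.round(q.mean(0),4))
a=cloud(np.load("scene0.npz"))
for n,W in(("before",a),("after",w)):
    m=(abs(W[...,0]-.476)<.04)&(W[...,1]<-.06)&(W[...,1]>-.165)&(W[...,2]>.0175)&(W[...,2]<.025); q=W[m]; print("dish",n,len(q),np.round(np.vstack([q.min(0),q.max(0)]),4).tolist())
E
```

```text
target grip 274 y mid -0.1513 mean [ 0.4813 -0.1411  0.2026]
target arm/lens 470 y mid -0.1357 mean [ 0.48   -0.134   0.0909]
target arm 96 y mid -0.1354 mean [ 0.4725 -0.1347  0.1256]
target lens 350 y mid -0.1357 mean [ 0.482  -0.1338  0.0801]
neigh grip 226 y mid 0.2152 mean [0.5168 0.2151 0.2117]
neigh arm/lens 714 y mid 0.2271 mean [0.5167 0.2309 0.1021]
neigh arm 199 y mid 0.2346 mean [0.5142 0.2346 0.1332]
neigh lens 462 y mid 0.2271 mean [0.5176 0.2285 0.0873]
dish before 203 [[0.4518, -0.1514, 0.0175], [0.507, -0.0629, 0.025]]
dish after 170 [[0.4514, -0.1526, 0.0175], [0.507, -0.0631, 0.025]]
```

```bash
python3 -c "
from plant import env
from h import say
say(env); env.sign_off()"
```

```text
t 31.07 tcp [ 0.48   -0.0402  0.4699] F [0.09 0.02 0.42] T [-0.05  0.07 -0.02] w 0.0921
the job is handed in; nothing more can be done
```

The lens carrier is in the inspection rail's seat, released, and the job is handed in at about 31 s of the 54 s allowed.

**What I did:**
- I raised the carrier 20 mm, carried it over both stops and shifted it from line to line in the gap.
- I set it down past the inspection rail's stop, with contact at grip height 0.209 m.
- I slid it into the plunger until the hook passed the step, at y ≈ -0.1376 m in world coordinates.
- I pressed it down to 0.203 m, eased it back against the step and opened the gripper. The highest wrist force along any axis was about 17 N, during that press.

**Last checks:**
- **Height:** the top of the grip is 5.8 mm below the neighbour's in the scene camera. The arm's own height reading showed a 6 mm drop.
- **Level:** the grip and lens centres agree within 1 mm along the rail, so the tilt along it is about 0.01 rad. I did not measure tilt across the rail.
- **Other items:** the neighbour and the dish are unmoved within about 1 mm. The gripper is clear and its force reading is near zero.

**Disagreement:** slope fits on the small top face of the grip gave +0.058 from the wrist camera and -0.042 from the scene camera. The patch is noisy, so I relied on the grip-to-lens comparison instead. The top camera gave no reading of the seated carrier.

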